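# Start the polishing station in order

## Task

Start up the polishing station with your fingertips: first press the dust extractor's orange rocker fully over to on (push down its raised, white-dotted half), then push the micromotor's blue direction key all the way down so that it latches, then press the green start key fully and keep it down for a good second before letting it spring back. Keep to that order, never press the red stop key, and leave the ring cone, tin, ring and handpiece where they stand.

Things in the scene. Friction and masses are not known exactly. Their poses are not given: they have to be found in the camera images.
- console: micromotor console: grey box 130 (x) x 220 (y) x 55 mm high, fixed to the bench, carrying a row of three keys along its y axis, 65 mm apart, on its top 15 mm toward -x of its centre. Which key sits in which of the three places varies. Origin: centre of the underside; z up
- extractor: dust extractor control box: white box 120 (x) x 150 (y) x 55 mm high, fixed, with an orange paddle rocker in the middle of its top and a black hose stub on its +x side. Origin: centre of the underside; z up. The rocker's two halves lie along the box's y axis, the on half toward +y
- rocker (a joint): angle of the orange rocker (34 mm wide, 60 mm long, two 30 mm halves in a shallow V, on a black bezel that lies 8 mm below the pivot): near 0 = off, the half toward the box's +y (white dot) stands raised, its end about 9 mm up; 0.32 rad = fully on, that half lies level and the other stands raised. It stays where it is left; about 2.5 N down on the white dot turns it
- rocker_on (a point): the white dot on the upper face of the rocker's on half, 22 mm from the pivot line; moves with the rocker. Off it is about 73 mm above the bench, on 66 mm
- rocker_pivot (a point): point on top of the box on the rocker's pivot line, mid-width, 66 mm above the bench; fixed. The on half runs from here toward the box's +y; point axes as the box
- forward (a joint): travel of the blue key (m): 0 = up, 0.006 = latched fully down. It stays where it is pushed; moving it takes about 2.5 N
- forward_top (a point): centre of the top of the blue square direction key (30 x 30 mm, on a black 44 mm square housing); moves with it; 77 mm above the bench when up, 71 mm when latched, then still 4 mm proud of its housing
- start (a joint): travel of the green key (m): 0 = up, 0.006 = fully down; springs back, 5 N holds it fully down
- start_top (a point): centre of the top of the round green start key (30 mm across) in its black housing; moves with it; 77 mm above the bench when up, 71 mm when down, then still 4 mm proud of the round housing (46 mm across, 12 mm high)
- start_base: the black housing of the green start key with the key; origin: centre of its underside, on the console's top
- forward_base: the black housing of the blue direction key with the key; origin: centre of its underside, on the console's top
- stop (a joint): travel of the red key (m): 0 = up, 0.006 = fully down; springs back
- stop_top (a point): centre of the top of the round red stop key (30 mm across), same build and height as the green one; not to be pressed
- ring_cone: wooden ring cone, 56 mm across its foot, 67 mm tall, standing loose beyond the console; origin: centre of its foot
- tin: shut metal tin 63 x 93 x 30 mm, loose, on the robot's side of the console; origin: centre of its underside
- ring: brass ring, 25 mm across, 7 mm high, lying loose on the robot's side of the extractor box; origin: centre of its underside
- handpiece: grey micromotor handpiece, 130 mm long, 24 mm across, lying in its black rubber rest (50 mm square, 48 mm high in all), loose, beyond the extractor box; origin: centre of the rest's underside
There are look-alikes about, which are no part of the job. What is shaped like the extractor but brown is not meant.

How it is judged:
On the way, in this order (a step that is already met when the one before it is completed fails the run):
1. the rocker is pressed over to on with the fingers (beyond 0.27 rad) (value of joint rocker above 0.27 rad and contact force between the fingers and extractor above 0.3 N), for 0.05 s.
2. the blue key is pushed down with the fingers (beyond 4.5 mm) (value of joint rocker above 0.27 rad and value of joint forward above 0.0045 m and contact force between the fingers and forward_base above 0.3 N), for 0.05 s.
3. the green key is held down with the fingers (beyond 4 mm) for 0.8 s, the rocker on and the blue key latched (value of joint rocker above 0.27 rad and value of joint forward above 0.0045 m and value of joint start above 0.004 m and contact force between the fingers and start_base above 0.3 N), for 0.8 s.
At the end, for the whole second after the job is handed in: Rocker on (beyond 0.27 of 0.32 rad), blue key latched (beyond 4.5 of 6 mm), green and red keys up (less than 1.5 mm down), and the ring cone, tin, ring and handpiece at rest and upright within 20 mm of where they began (value of joint rocker above 0.27 rad and value of joint forward above 0.0045 m and value of joint each of start, stop below 0.0015 m and distance of each of ring_cone, tin, ring, handpiece from where it was at the start of the episode below 0.02 m and angle between each of ring_cone, tin, ring, handpiece's own z axis and vertical below 0.3 rad and linear speed of each of ring_cone, tin, ring, handpiece below 0.02 m/s); the robot touches nothing.
It fails at once if the blue key pressed before the rocker is on (value of joint forward above 0.002 m and value of joint rocker below 0.25 rad).
It fails at once if the green key pressed before the rocker is on and the blue key latched (value of joint start above 0.002 m and (value of joint rocker below 0.25 rad or value of joint forward below 0.004 m)).
It fails at once if the red stop key pressed (value of joint stop above 0.002 m).
It fails at once if a bystander (cone, tin, ring, handpiece) lifted or moved more than 20 mm, or tipped (distance of any of ring_cone, tin, ring, handpiece from where it was at the start of the episode above 0.02 m or angle between any of ring_cone, tin, ring, handpiece's own z axis and vertical above 0.3 rad).
It also fails if it takes over 51 s, if anything falls off the work surface, if the arm or the gripper's body presses on something with over 40 N, if the wrist force passes 120 N, or if a joint passes its speed limit or range.

## Robot

A 7-joint arm with a two-finger parallel gripper is mounted at the origin on the work surface. World frame = base frame: x ahead of the robot, y to its left, z up, the work surface at z = 0. Lengths are in m, angles in rad, forces in N, time in s.
With the tool pointing down it reaches from about 0.425 to 0.925 m from the base axis. Payload 6.8 kg.
Tool frame: the origin (TCP) lies at the very end of the fingers, on their centre line; the grasp point (between the pads) lies bot.grip_depth behind it (bot.grip_depth is the distance from the TCP to the grasp point, in m); z points along the fingers, y is the line along which they close (so a half turn about z gives the same grasp; the last joint's range is limited). The gripper opens to 85 mm and grips with 20 to 120 N. Pads are 22 mm wide; open, the fingers measure 114 mm over their backs; the gripper's body (76 mm by 85 mm) begins 54 mm behind the grasp point. The pads swing forward as they close: fully open they stand 13 mm farther back than shut.
Start: joints at [1.117, 0.477, 0.022, 1.555, -0.011, 1.109, -0.083], TCP at [0.229, -0.635, 0.231] pointing down, gripper open.
Joint ranges: [-2.96, 2.96], [-0.34, 2.1], [-1.41, 1.46], [0.24, 2.44], [-1.37, 4.51], [0.17, 1.92], [-2.96, 2.96]. Speed limits (rad/s): [2.39, 2.39, 3.14, 3.14, 3.14, 3.14, 3.14].

## Interface

Orientations are given as a unit quaternion [w, x, y, z].
In Python, from station import bot gives the robot as it stands.
- The arm moves only by the tool send_rows, never from a script. Its arguments are lists of equal length, an entry for each row: "slide": the shift along the tool's x, y, z in mm, a list of three; "roll": the turn about the tool's z in degrees; "claw": the opening, from 0 (shut) to 1 (fully open). A call has exactly 8 rows; each row is the pose to reach, as a shift and turn from the pose commanded when the call began, along the tool's axes at that moment; what a row does not reach only later rows make up. A row lasts 1/12 s, in which the tool goes at most 41.7 mm and 7.16 degrees, less where a joint would pass 70% of its speed; a pose out of reach is approached as far as the arm can. A call with a gripper value outside its range is refused whole. The fingers move at their own pace and stop on an object; "force" is the grip in N (left out, the last holds). Time passes only in rows, so rows that repeat a pose let the fingers close, or fill a call up. It gives the time, the measured TCP pose, the force, the opening and the grip force at its end, in the units of the state.
- bot.get_obs(): the state, without advancing time (a new reading comes with each control period).
- bot.read_camera(name): name is "scene" or "top" or "wrist"; returns the picture (480x640x3 uint8, red, green, blue); there is no depth.
- bot.camera_model(name): a dict with "camera_matrix" (3x3 intrinsics, pixels), "D" ([k1, k2, p1, p2, k3] as OpenCV has them; the pictures are not rectified), "camera_from_world" (4x4, takes a point from world to camera coordinates). Camera axes: x right, y down, z forward; pixel columns grow to the right and rows downward; lengths in m; the calibration is good to about 2 mm. A picture is of the moment at which its call begins: read the wrist's pose just before it. camera_model takes no time and is no camera call; for the wrist camera it gives the pose at the moment of the call.
- bot.hand_in(): hands the job in; it is judged then, once.
The state is a dict: "t": time; "q": joint angles; "joint_vel": joint speeds; "joint_torque": joint torques, N m; "eef_pos": TCP position; "tool_rot": TCP orientation; "contact_force": force on the tool from outside, world axes, zero at the start; "torque": the same for the moment, N m; "gripper_width": opening from 0.0 (shut) to 1.0 (fully open); "grasp_force": force on a finger pad.
Only numpy, scipy, OpenCV 4.12 (cv2) and the standard library are available. Lean on these libraries where they do the work, as an engineer would, in place of code of your own. Each camera call takes 0.05 s, during which the arm holds its last target. There are 200 camera calls.

## Working session

There is one attempt and no reset: what is moved stays moved. The work goes in short steps, Python scripts to look and compute and a tool call to move; the robot and the scene stay as the last step left them, time stands still between calls to the robot, and variables do not carry over. Pictures are saved under pics/ and viewed, at most 10 in all, crops included, and the job is handed in when it is done.

Besides the shell and the picture viewer there is one more tool, called as a command line: name --pt "numbers of a row" for each row, then --argument value for the rest. send_rows: Moves the arm, as the interface text tells. Its arguments: {"type":"object","properties":{"slide":{"type":"array","items":{"type":"array","items":{"type":"number"}}},"roll":{"type":"array","items":{"type":"number"}},"claw":{"type":"array","items":{"type":"number"}},"force":{"type":"number"}},"required":["slide","roll","claw"]}

```bash
mkdir -p pics; python3 - <<'E'
from station import bot
import cv2,numpy as np
for n in ("scene","top"):
    im=bot.read_camera(n); cv2.imwrite(f"pics/{n}0.png",im[:,:,::-1])
    m=bot.camera_model(n); print(n,np.round(m["camera_matrix"],1).tolist(),m["D"]); print(np.round(m["camera_from_world"],3).tolist())
o=bot.get_obs(); print(o["t"],o["eef_pos"],o["tool_rot"],bot.grip_depth)
E
```

```text
scene [[577.5, 0.0, 320.9], [0.0, 577.5, 238.5], [0.0, 0.0, 1.0]] [-0.13114983  0.          0.          0.          0.        ]
[[-0.392, 0.92, -0.002, 0.206], [0.536, 0.227, -0.813, -0.229], [-0.747, -0.32, -0.582, 1.554], [0.0, 0.0, 0.0, 1.0]]
top [[559.6, 0.0, 320.1], [0.0, 559.6, 248.8], [0.0, 0.0, 1.0]] [0.01369922 0.         0.         0.         0.        ]
[[-0.016, -1.0, 0.024, 0.01], [-0.993, 0.013, -0.12, 0.505], [0.12, -0.026, -0.992, 1.043], [0.0, 0.0, 0.0, 1.0]]
0.1 [ 0.22858882 -0.63455125  0.23042067] [-8.01917832e-04  9.85087790e-01  1.72050461e-01 -2.02793457e-04] 0.0187
```

View pics/scene0.png

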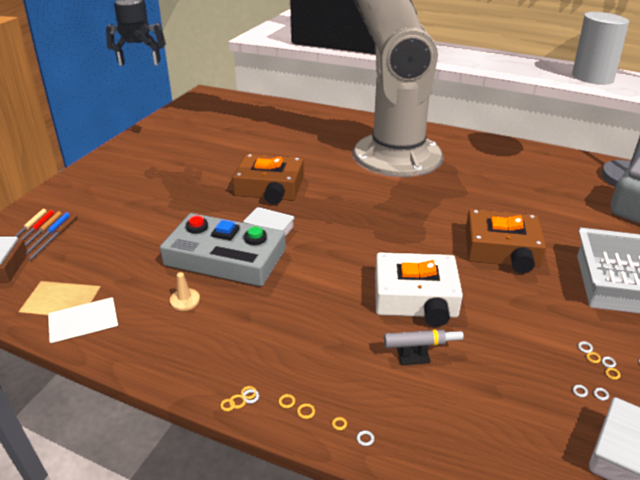

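View pics/top0.png

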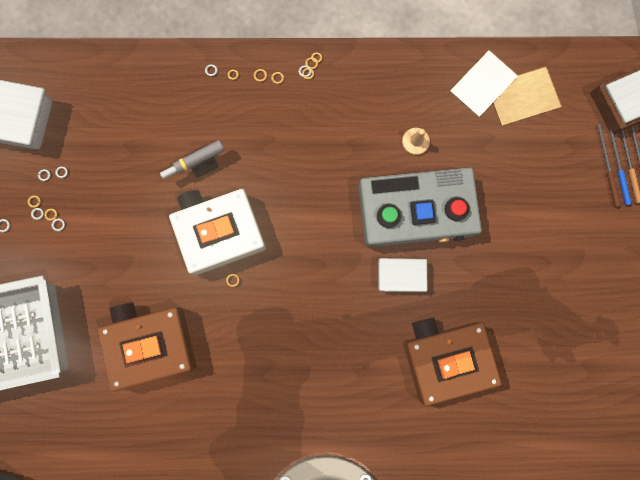

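The top view shows the white extractor near (216,231) with its white dot on the left (+y) half near (204,232). The keys are green (390,214), blue (424,211) and red (458,207). The scene view shows the same order: red (197,224), blue (225,230), green (255,235), and the rocker near (418,270). Next I triangulate these points.

```bash
cat > h.py <<'E'
import cv2,numpy as np
def ray(m,uv):
    K=np.array(m["camera_matrix"]);T=np.array(m["camera_from_world"])
    p=cv2.undistortPoints(np.array([[uv]],float),K,np.array(m["D"]))[0,0]
    R=T[:3,:3];d=R.T@np.array([p[0],p[1],1]);return -R.T@T[:3,3],d/np.linalg.norm(d)
def plane(m,uv,z):
    c,d=ray(m,uv);return c+d*(z-c[2])/d[2]
def tri(r1,r2):
    (a,u),(b,v)=r1,r2
    s=np.linalg.lstsq(np.c_[u,-v],b-a,rcond=None)[0]
    p,q=a+s[0]*u,b+s[1]*v;return (p+q)/2,np.linalg.norm(p-q)
def blob(im,box,lo,hi):
    x0,y0,x1,y1=box
    h=cv2.cvtColor(im[y0:y1,x0:x1],cv2.COLOR_RGB2HSV)
    k=cv2.inRange(h,np.array(lo),np.array(hi))
    n,l,s,c=cv2.connectedComponentsWithStats(k)
    i=1+np.argmax(s[1:,4]);return c[i]+[x0,y0],s[i,:]+[x0,y0,0,0,0],(l==i)
E
python3 - <<'E'
from h import *
from station import bot
I={n:cv2.imread(f"pics/{n}0.png")[:,:,::-1].copy() for n in("scene","top")}
M={n:bot.camera_model(n) for n in I}
col={"green":((45,100,60),(85,255,255)),"blue":((100,120,60),(125,255,255)),"red":((0,150,60),(6,255,255)),"orange":((4,150,150),(25,255,255)),"dot":((0,0,200),(180,90,255))}
box={"scene":{"green":(235,220,275,255),"blue":(205,215,245,245),"red":(180,210,212,240),"orange":(392,255,445,285),"dot":(418,261,440,276)},
"top":{"green":(370,195,408,232),"blue":(408,195,440,230),"red":(442,190,476,224),"orange":(190,210,242,250),"dot":(198,225,211,239)}}
P={}
for k in col:
    uv={n:blob(I[n],box[n][k],*col[k]) for n in I}
    p,e=tri(*[ray(M[n],uv[n][0]) for n in ("scene","top")])
    print(k,[(np.round(uv[n][0],1).tolist(),uv[n][1].tolist()) for n in uv],np.round(p,4),"gap",round(e,4),"top@.077",np.round(plane(M["top"],uv["top"][0],.077),4)[:2],"scene@.077",np.round(plane(M["scene"],uv["scene"][0],.077),4)[:2])
h=cv2.cvtColor(I["top"],cv2.COLOR_RGB2HSV)
big=[cv2.resize(I[n][y0:y1,x0:x1],(390,390),interpolation=cv2.INTER_CUBIC) for n,(x0,y0,x1,y1) in (("top",(165,180,270,285)),("scene",(370,235,475,340)))]
cv2.imwrite("pics/c.png",np.hstack(big)[:,:,::-1])
E
```

```text
green [([254.7, 232.5], [247, 226, 16, 13, 163]), ([389.4, 214.1], [382, 207, 16, 16, 202])] [ 0.5634 -0.1259  0.0694] gap 0.001 top@.077 [ 0.5622 -0.1252] scene@.077 [ 0.5728 -0.1197]
blue [([224.9, 226.7], [215, 220, 21, 14, 217]), ([423.9, 210.7], [415, 202, 19, 18, 270])] [ 0.5691 -0.1908  0.0695] gap 0.0012 top@.077 [ 0.5679 -0.1897] scene@.077 [ 0.5783 -0.1838]
red [([195.9, 221.1], [189, 216, 15, 11, 140]), ([458.1, 207.3], [450, 200, 17, 16, 214])] [ 0.5748 -0.2556  0.0696] gap 0.0008 top@.077 [ 0.5735 -0.2539] scene@.077 [ 0.5838 -0.2481]
orange [([417.9, 269.4], [401, 260, 36, 18, 471]), ([211.3, 230.1], [196, 216, 38, 27, 359])] [0.5397 0.2023 0.0614] gap 0.0069 top@.077 [0.5364 0.203 ] scene@.077 [0.5607 0.203 ]
dot [([437.5, 264.8], [434, 261, 6, 14, 36]), ([203.5, 232.2], [201, 230, 6, 6, 28])] [0.5316 0.2249 0.0727] gap 0.014 top@.077 [0.5326 0.2172] scene@.077 [0.5342 0.2323]
```

View pics/c.png

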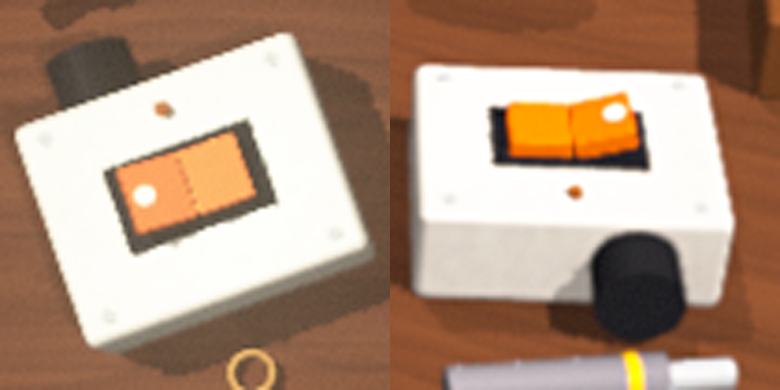

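The crop shows the dot in the scene view at about (430,265), so my box cut it off. The triangulated key heights are about 7 mm low because the scene blobs include the side faces. I'll fix both by using the top-face edges, and get the extractor axis from its corners.

```bash
cat >> h.py <<'E'
from scipy.spatial.transform import Rotation as Rn
def toolR(o): q=np.array(o["tool_rot"]); return Rn.from_quat([q[1],q[2],q[3],q[0]]).as_matrix()
def shift(o,p): return np.round(1000*toolR(o).T@(np.array(p)-np.array(o["eef_pos"])),1)
E
python3 - <<'E'
from h import *
from station import bot
I={n:cv2.imread(f"pics/{n}0.png")[:,:,::-1].copy() for n in("scene","top")}
M={n:bot.camera_model(n) for n in I}
d={n:blob(I[n],b,(0,0,190),(180,100,255)) for n,b in (("scene",(425,261,435,270)),("top",(198,226,210,238)))}
p,e=tri(ray(M["scene"],d["scene"][0]),ray(M["top"],d["top"][0]))
print("dot",[(d[n][0].round(1),d[n][1]) for n in d],p.round(4),e, plane(M["top"],d["top"][0],.073).round(4))
# key top height: fit using brighter top faces
for k,bx,lo,hi in (("green",(235,220,275,255),(45,100,0),(85,255,255)),("blue",(205,215,245,245),(100,120,0),(125,255,255)),("red",(180,210,212,240),(0,150,0),(6,255,255))):
    x0,y0,x1,y1=bx; h=cv2.cvtColor(I["scene"][y0:y1,x0:x1],cv2.COLOR_RGB2HSV); m=cv2.inRange(h,np.array(lo),np.array(hi))>0
    print(k,[int(np.median(h[r,:,2][m[r]])) for r in range(y1-y0) if m[r].any()], y0+np.where(m.any(1))[0][0])
# extractor white top: bright blob, min-area rect, plane z=.055
h=cv2.cvtColor(I["top"],cv2.COLOR_RGB2HSV)[180:285,160:275]
m=cv2.inRange(h,np.array((0,0,200)),np.array((180,50,255)))
c=max(cv2.findContours(m,cv2.RETR_EXTERNAL,cv2.CHAIN_APPROX_NONE)[0],key=cv2.contourArea)
b=cv2.boxPoints(cv2.minAreaRect(c))+[160,180]
w=np.array([plane(M["top"],x,.055)[:2] for x in b]); print(w.round(4).tolist(),"ctr",w.mean(0).round(4),"sides",[round(float(np.linalg.norm(w[i]-w[i-1])),4) for i in range(4)],"ang",[round(float(np.degrees(np.arctan2(*(w[i]-w[i-1])[::-1]))),1) for i in range(4)])
o=bot.get_obs(); R=toolR(o); print("toolx",R[:,0].round(3),"tooly",R[:,1].round(3))
for p in ((.5,-.2,.15),(.533,.218,.13)): print(p,shift(o,p))
E
```

```text
dot [(array([430. , 264.8]), array([427, 263,   7,   5,  23])), (array([203.4, 232.3]), array([201, 230,   6,   6,  29]))] [0.5332 0.2185 0.0722] 0.0004510532191660119 [0.5331 0.2181 0.073 ]
green [187, 206, 212, 213, 214, 215, 218, 207, 170, 154, 140, 132, 96] 226
blue [238, 248, 247, 247, 246, 247, 247, 248, 237, 192, 171, 163, 150, 109] 220
red [253, 253, 252, 253, 253, 254, 252, 231, 212, 204, 186] 216
[[0.5704, 0.2886], [0.6207, 0.148], [0.5083, 0.1088], [0.4597, 0.2482]] ctr [0.5398 0.1984] sides [0.1178, 0.1494, 0.119, 0.1477] ang [20.1, -70.3, -160.8, 109.2]
toolx [ 0.941  0.339 -0.   ] tooly [ 0.339 -0.941 -0.002]
(0.5, -0.2, 0.15) [ 402.7 -316.7   80.9]
(0.533, 0.218, 0.13) [ 575.4 -698.7  101.5]
```

The dot triangulates to (0.533, 0.218, 0.072), against 73 mm expected. It lies 21 mm from the box centre, the box yaw is about 20° and the tool is already aligned with it. Now I'll move over with the claw shut.

send_rows --pt "31 -24 4" --pt "62 -48 8" --pt "93 -72 12" --pt "124 -96 16" --pt "155 -120 20" --pt "186 -144 24" --pt "217 -168 28" --pt "248 -192 32" --roll '[0,0,0,0,0,0,0,0]' --claw '[0,0,0,0,0,0,0,0]'

```text
t: 0.77
eef_pos: [0.3974, -0.3685, 0.1989]
tool_rot: [-0.0, 0.985, 0.172, -0.0]
contact_force: [0.3, -0.6, -0.2]
gripper_width: 0.003
grasp_force: 0.0
```

send_rows --pt "28 -28 4" --pt "56 -56 8" --pt "84 -84 12" --pt "110 -114 16" --pt "134 -146 20" --pt "158 -178 22" --pt "182 -210 24" --pt "206 -242 26" --roll '[0,0,0,0,0,0,0,0]' --claw '[0,0,0,0,0,0,0,0]'

```text
t: 1.43
eef_pos: [0.5087, -0.071, 0.173]
tool_rot: [0.0, 0.985, 0.172, -0.0]
contact_force: [1.6, -0.0, -0.6]
gripper_width: 0.001
grasp_force: 0.0
```

```bash
python3 - <<'E'
from h import *
from station import bot
o=bot.get_obs(); print(o["t"],o["eef_pos"],o["gripper_width"],o["contact_force"])
R=toolR(o); print(R[:,2].round(4),R[:,0].round(4)); print(shift(o,(.533,.218,.095)))
I={n:cv2.imread(f"pics/{n}0.png")[:,:,::-1].copy() for n in("scene","top")}
M={n:bot.camera_model(n) for n in I}
for k,b1,b2,lo,hi in (("green",(235,220,275,255),(370,195,408,232),(45,100,180),(85,255,255)),("blue",(205,215,245,245),(408,195,440,230),(100,120,220),(125,255,255))):
    lo2=(lo[0],lo[1],60)
    p,e=tri(ray(M["scene"],blob(I["scene"],b1,lo,hi)[0]),ray(M["top"],blob(I["top"],b2,lo2,hi)[0])); print(k,p.round(4),round(e,4))
E
```

```text
1.4333 [ 0.50874447 -0.07104485  0.1730382 ] 0.001066771656038984 [ 1.55307507 -0.03197207 -0.64807741]
[-4.e-04 -1.e-04 -1.e+00] [ 9.409e-01  3.387e-01 -4.000e-04]
[ 120.8 -263.7   78. ]
green [ 0.5627 -0.1255  0.0741] 0.0003
blue [ 0.5684 -0.1903  0.0744] 0.0
```

send_rows --pt "15 -35 4" --pt "30 -70 8" --pt "45 -105 12" --pt "60 -140 20" --pt "75 -175 28" --pt "90 -210 36" --pt "105 -240 44" --pt "115 -255 50" --roll '[0,0,0,0,0,0,0,0]' --claw '[0,0,0,0,0,0,0,0]'

```text
t: 2.1
eef_pos: [0.5293, 0.2113, 0.1226]
tool_rot: [-0.001, 0.985, 0.175, -0.0]
contact_force: [0.5, 1.0, -0.7]
gripper_width: -0.001
grasp_force: 0.0
```

```bash
python3 - <<'E'
from h import *
from station import bot
m=bot.camera_model("wrist")
im=bot.read_camera("wrist"); cv2.imwrite("pics/w1.png",im[:,:,::-1])
o=bot.get_obs(); print(o["t"],o["eef_pos"],o["contact_force"]); print(shift(o,(.533,.218,.095)))
E
```

```text
2.15 [0.52954308 0.21370355 0.12183177] [ 0.10654176  3.38959959 -0.5748176 ]
[ 4.7 -2.7 26.8]
```

View pics/w1.png

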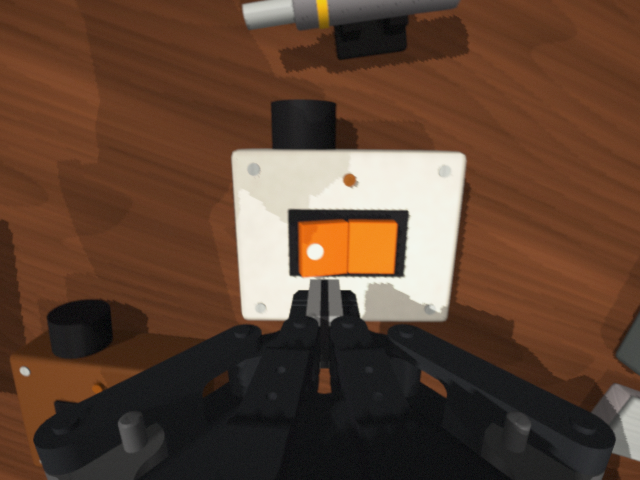

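The wrist view shows the dot at (315,251) just ahead of the narrow shut fingertips at (325,282), with the sides of the box parallel to the tool. I'll check the dot against this view and settle.

send_rows --pt "2 -1 5" --pt "4 -2 10" --pt "4 -2 15" --pt "4 -2 20" --pt "4 -2 25" --pt "4 -2 25" --pt "4 -2 25" --pt "4 -2 25" --roll '[0,0,0,0,0,0,0,0]' --claw '[0,0,0,0,0,0,0,0]'

```text
t: 2.82
eef_pos: [0.5338, 0.209, 0.0985]
tool_rot: [0.0, 0.985, 0.172, 0.0]
contact_force: [-0.1, 0.1, 0.0]
gripper_width: 0.001
grasp_force: 0.0
```

```bash
python3 - <<'E'
from h import *
from station import bot
m=bot.camera_model("wrist")
im=bot.read_camera("wrist"); cv2.imwrite("pics/w2.png",im[:,:,::-1])
o=bot.get_obs(); print(o["t"],o["eef_pos"],o["contact_force"]); print(shift(o,(.533,.218,.066)))
h=cv2.cvtColor(im,cv2.COLOR_RGB2HSV)
k=cv2.inRange(h,np.array((0,0,190)),np.array((180,60,255)))
n,l,s,c=cv2.connectedComponentsWithStats(k)
for i in range(1,n):
    if 60<s[i,4]<1500 and 200<c[i,1]<330 and 230<c[i,0]<420: print(s[i],c[i].round(1),plane(m,c[i],.073).round(4))
E
```

```text
2.8667 [0.5339036  0.20911562 0.09861833] [ 0.01994581 -0.19799033 -0.20236802]
[ 2.1 -8.7 32.6]
[299 264  17  17 227] [307.3 272. ] [0.5321 0.2185 0.073 ]
```

The wrist view puts the dot at (0.532, 0.2185), which agrees with the earlier fix. Pressing the rocker now.

send_rows --pt "1 -5 6" --pt "1 -9 14" --pt "1 -9 20" --pt "1 -9 24" --pt "1 -9 28" --pt "1 -9 31" --pt "1 -9 33" --pt "1 -9 34" --roll '[0,0,0,0,0,0,0,0]' --claw '[0,0,0,0,0,0,0,0]'

```text
t: 3.53
eef_pos: [0.5316, 0.2185, 0.0657]
tool_rot: [0.0, 0.985, 0.172, -0.0]
contact_force: [-8.3, -1.9, 25.2]
gripper_width: -0.004
grasp_force: 12.6
```

send_rows --pt "0 0 0" --pt "0 0 0" --pt "0 0 1" --pt "0 0 1" --pt "0 0 1" --pt "0 0 1" --pt "0 0 1" --pt "0 0 1" --roll '[0,0,0,0,0,0,0,0]' --claw '[0,0,0,0,0,0,0,0]'

```text
t: 4.2
eef_pos: [0.5315, 0.2184, 0.0657]
tool_rot: [0.0, 0.985, 0.172, 0.0]
contact_force: [-8.4, -1.4, 24.2]
gripper_width: -0.002
grasp_force: 12.0
```

There is 24 N at z = 65.7 mm, so the rocker is on its stop. I'll lift and check.

send_rows --pt "0 0 -5" --pt "0 0 -15" --pt "0 0 -30" --pt "0 0 -45" --pt "0 0 -60" --pt "0 0 -65" --pt "0 0 -65" --pt "0 0 -65" --roll '[0,0,0,0,0,0,0,0]' --claw '[0,0,0,0,0,0,0,0]'

```text
t: 4.87
eef_pos: [0.5316, 0.2177, 0.1281]
tool_rot: [0.0, 0.985, 0.172, 0.0]
contact_force: [0.1, -0.1, 0.6]
gripper_width: 0.001
grasp_force: 0.0
```

```bash
python3 - <<'E'
from h import *
from station import bot
w=bot.read_camera("wrist"); s=bot.read_camera("scene")
a=w[150:340,220:480]; b=s[225:335,365:485]
cv2.imwrite("pics/chk1.png",np.hstack([cv2.resize(a,(400,300)),cv2.resize(b,(400,300))])[:,:,::-1])
o=bot.get_obs(); print(o["t"],o["eef_pos"],o["contact_force"])
for p in ((.568,-.190,.12),(.5625,-.125,.12)): print(shift(o,p))
E
```

```text
4.9667 [0.53098293 0.21758142 0.12728518] [ 0.21292618  0.18066144 -1.34153698]
[-103.3  396.     7.6]
[-86.4 333.    7.5]
```

View pics/chk1.png

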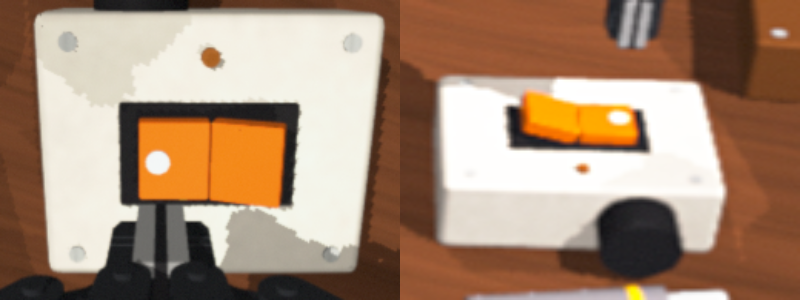

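The picture shows the dotted half lying level (dot at (158,162) left, (619,117) right) and the other half raised, so the rocker is on. Moving to the blue key.

send_rows --pt "-10 38 0" --pt "-20 76 0" --pt "-30 114 0" --pt "-40 152 0" --pt "-50 190 0" --pt "-60 228 0" --pt "-70 266 0" --pt "-80 304 0" --roll '[0,0,0,0,0,0,0,0]' --claw '[0,0,0,0,0,0,0,0]'

```text
t: 5.63
eef_pos: [0.5586, -0.097, 0.1274]
tool_rot: [-0.0, 0.985, 0.172, -0.001]
contact_force: [0.4, -0.6, 0.9]
gripper_width: 0.003
grasp_force: 0.0
```

send_rows --pt "-8 30 2" --pt "-16 60 4" --pt "-23 80 6" --pt "-23 92 8" --pt "-23 92 14" --pt "-23 92 20" --pt "-23 92 20" --pt "-23 92 20" --roll '[0,0,0,0,0,0,0,0]' --claw '[0,0,0,0,0,0,0,0]'

```text
t: 6.3
eef_pos: [0.5687, -0.1867, 0.1075]
tool_rot: [-0.001, 0.985, 0.174, -0.001]
contact_force: [1.0, -0.8, 0.1]
gripper_width: -0.0
grasp_force: 0.0
```

```bash
python3 - <<'E'
from h import *
from station import bot
m=bot.camera_model("wrist")
im=bot.read_camera("wrist"); cv2.imwrite("pics/w3.png",im[:,:,::-1])
o=bot.get_obs(); print(o["t"],o["eef_pos"],o["contact_force"]); print(shift(o,(.568,-.190,.071)))
for k,lo,hi in (("blue",(100,120,150),(125,255,255)),("green",(45,100,100),(85,255,255))):
    c,s,_=blob(im,(0,0,640,480),lo,hi); print(k,c.round(1),s,plane(m,c,.077).round(4))
E
```

```text
6.35 [ 0.56897872 -0.18708985  0.10798715] [-0.12029168  1.16240324  0.65854101]
[-1.9  2.4 37. ]
blue [331.  265.7] [ 300  240   63   50 1979] [ 0.573  -0.1888  0.077 ]
green [217.8 243.6] [ 192  217   53   54 2181] [ 0.5636 -0.1258  0.077 ]
```

View pics/w3.png

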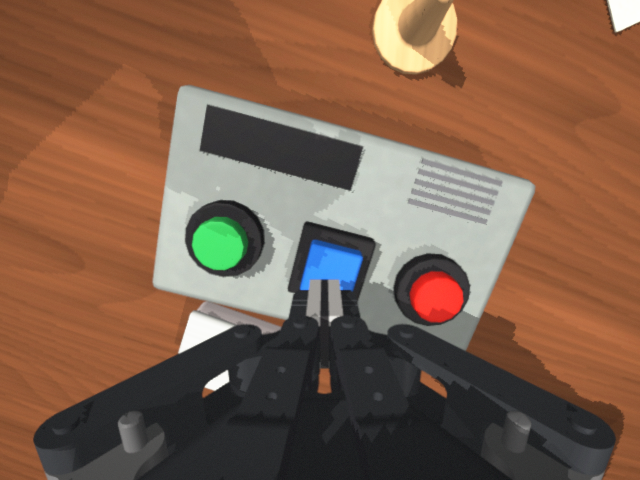

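The wrist view shows blue at (331,266), partly hidden by the fingertips, green at (218,244) and red at (437,297). The green fix (0.5636,-0.1258) agrees with the earlier one. Pressing blue.

send_rows --pt "-1 2 5" --pt "-1 2 12" --pt "-1 2 20" --pt "-1 2 26" --pt "-1 2 31" --pt "-1 2 35" --pt "-1 2 37" --pt "-1 2 38" --roll '[0,0,0,0,0,0,0,0]' --claw '[0,0,0,0,0,0,0,0]'

```text
t: 7.02
eef_pos: [0.5682, -0.1915, 0.071]
tool_rot: [-0.0, 0.985, 0.172, -0.001]
contact_force: [-7.9, 1.3, 17.9]
gripper_width: 0.006
grasp_force: 9.2
```

send_rows --pt "0 0 0" --pt "0 0 0" --pt "0 0 0.5" --pt "0 0 1" --pt "0 0 1" --pt "0 0 1" --pt "0 0 1" --pt "0 0 1" --roll '[0,0,0,0,0,0,0,0]' --claw '[0,0,0,0,0,0,0,0]'

```text
t: 7.68
eef_pos: [0.5682, -0.1915, 0.071]
tool_rot: [0.0, 0.985, 0.172, -0.0]
contact_force: [-7.5, 2.0, 16.5]
gripper_width: -0.0
grasp_force: 8.5
```

Blue is on its stop: 17 N at 71.0 mm. I'll lift and move over green.

send_rows --pt "0 0 -8" --pt "0 0 -22" --pt "0 0 -36" --pt "6 -22 -38" --pt "12 -44 -38" --pt "18 -64 -38" --pt "18 -64 -38" --pt "18 -64 -38" --roll '[0,0,0,0,0,0,0,0]' --claw '[0,0,0,0,0,0,0,0]'

```text
t: 8.35
eef_pos: [0.5643, -0.1239, 0.1076]
tool_rot: [-0.0, 0.985, 0.173, 0.0]
contact_force: [0.1, -0.9, -0.3]
gripper_width: 0.002
grasp_force: 0.0
```

```bash
python3 - <<'E'
from h import *
from station import bot
w=bot.read_camera("wrist"); s=bot.read_camera("scene"); 
cv2.imwrite("pics/chk2.png",np.hstack([cv2.resize(w[150:360,250:530],(400,300)),cv2.resize(s[200:275,165:265],(400,300))])[:,:,::-1])
o=bot.get_obs(); print(o["t"],o["eef_pos"],o["contact_force"],shift(o,(.563,-.1256,.071)))
E
```

```text
8.45 [ 0.56401836 -0.1263619   0.10740736] [0.07471877 0.27627737 0.58803322] [-0.7 -1.1 36.4]
```

View pics/chk2.png

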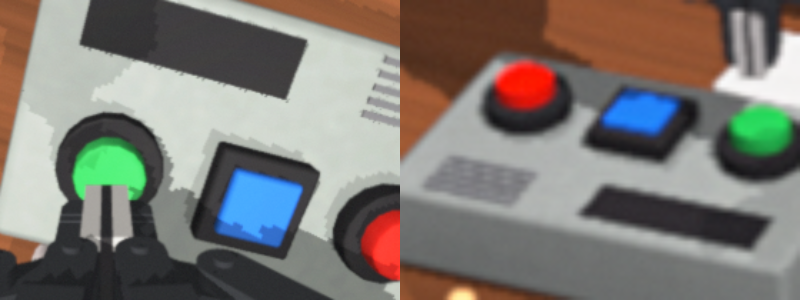

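The picture shows blue sunk nearly to its housing ((260,205) left, (640,112) right) and the fingertips centred on green. Now I press green and hold it.

send_rows --pt "0 0 5" --pt "0 0 12" --pt "0 0 20" --pt "0 0 26" --pt "0 0 31" --pt "0 0 35" --pt "0 0 37" --pt "0 0 38" --roll '[0,0,0,0,0,0,0,0]' --claw '[0,0,0,0,0,0,0,0]'

```text
t: 9.12
eef_pos: [0.5634, -0.1257, 0.0707]
tool_rot: [0.0, 0.985, 0.172, -0.001]
contact_force: [-9.1, -0.2, 27.7]
gripper_width: 0.002
grasp_force: 13.5
```

send_rows --pt "0 0 0" --pt "0 0 0" --pt "0 0 0" --pt "0 0 0.5" --pt "0 0 0.5" --pt "0 0 0.5" --pt "0 0 0.5" --pt "0 0 0.5" --roll '[0,0,0,0,0,0,0,0]' --claw '[0,0,0,0,0,0,0,0]'

```text
t: 9.78
eef_pos: [0.5633, -0.1257, 0.0708]
tool_rot: [0.0, 0.985, 0.172, -0.001]
contact_force: [-10.0, 0.3, 23.1]
gripper_width: 0.001
grasp_force: 11.4
```

send_rows --pt "0 0 0" --pt "0 0 0" --pt "0 0 0" --pt "0 0 0" --pt "0 0 0" --pt "0 0 0" --pt "0 0 0" --pt "0 0 0" --roll '[0,0,0,0,0,0,0,0]' --claw '[0,0,0,0,0,0,0,0]'

```text
t: 10.45
eef_pos: [0.5634, -0.1257, 0.0708]
tool_rot: [0.0, 0.985, 0.172, -0.001]
contact_force: [-8.5, 1.2, 22.0]
gripper_width: 0.0
grasp_force: 11.4
```

Green has been held fully down for more than 1.3 s. I'll lift clear.

send_rows --pt "0 0 -6" --pt "0 0 -18" --pt "0 0 -36" --pt "0 0 -60" --pt "0 0 -85" --pt "0 0 -100" --pt "0 0 -100" --pt "0 0 -100" --roll '[0,0,0,0,0,0,0,0]' --claw '[0,0,0,0,0,0,0,0]'

```text
t: 11.12
eef_pos: [0.5646, -0.1253, 0.1698]
tool_rot: [0.0, 0.985, 0.172, 0.001]
contact_force: [-0.2, 0.3, -0.9]
gripper_width: -0.003
grasp_force: 0.0
```

```bash
python3 - <<'E'
from h import *
from station import bot
s=bot.read_camera("scene"); cv2.imwrite("pics/end.png",s[180:380,140:500][:,:,::-1].repeat(2,0).repeat(2,1))
o=bot.get_obs(); print(o["t"],o["eef_pos"],o["contact_force"])
E
```

```text
11.1667 [ 0.5637145  -0.12524688  0.16860618] [ 0.05184895 -1.01845033 -1.04725263]
```

View pics/end.png

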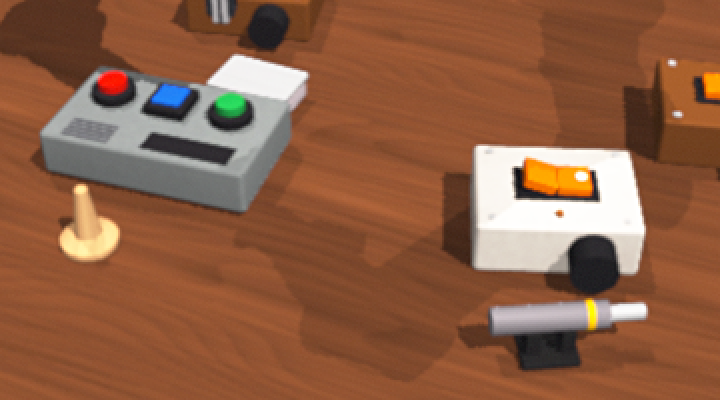

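The picture shows the rocker on (575,178), blue sunk (172,95), green (232,105) and red (113,83) up, and the cone, tin and handpiece where they stood; the ring is hidden behind the box. Handing in.

```bash
python3 -c "
from station import bot
print(bot.hand_in())"
```

```text
the job is handed in; nothing more can be done
None
```

The rocker was pressed on, the blue key latched, and the green key held down for over 1.3 s and released, in that order and without touching the red key; the job is handed in, but no verdict came back.

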